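# Open the double-latched hub-parts case

### The arm

A 7-joint arm with a two-finger parallel gripper is mounted at the origin on the work surface. World frame = base frame: x ahead of the robot, y to its left, z up, the work surface at z = 0. Lengths are in m, angles in degrees, forces in N, time in s.
With the tool pointing down it reaches from about 0.4 to 0.85 m from the base axis. Payload 4.4 kg.
Tool frame: the origin (TCP) lies at the very end of the fingers, on their centre line; the grasp point (between the pads) lies 19 mm behind it; z points along the fingers, y is the direction in which the jaws open and shut (so a half turn about z gives the same grasp; the last joint's range is limited). The gripper opens to 94 mm and grips with 3 to 60 N. Pads are 16 mm wide; open, the fingers measure 119 mm over their backs; the gripper's body (75 mm by 177 mm) begins 78 mm behind the grasp point.
Start: joints at [-76.879, 36.005, 2.206, 86.941, -1.547, 57.084, -1.146], TCP at [0.189, 0.622, 0.205] pointing down, gripper open.
Joint ranges: [-175.42, 175.42], [-21.48, 121.26], [-71.46, 75.88], [10.55, 141.38], [-63.04, 243.04], [13.31, 113.54], [-168.57, 168.57]. Speed limits (degrees/s): [147.25, 147.25, 180, 180, 180, 180, 180].

### API

Orientations are given as [roll, pitch, yaw] about the fixed x, y, z axes, in that order (R = Rz(yaw) Ry(pitch) Rx(roll)).
In Python, from plant import robot gives the robot as it stands.
- The arm moves only by the tool move_arm, never from a script. Its argument "rows" is a list of rows, each a list of 3 entries, a list of its own where there are three numbers: the shift along the tool's x, y, z scaled (see below), then the turn, a rotation vector about the tool's x, y, z scaled (see below), then the opening, from 0 (shut) to 1 (fully open). A call has 1 to 20 rows; each row is the pose to reach, as a shift and turn from the pose commanded when the call began, along the tool's axes at that moment; what a row does not reach only later rows make up. The controller multiplies each number of a shift by 0.2 m and each number of a turn by pi/4 rad. A row lasts 1/8 s, in which the tool goes at most 62.5 mm and 10.7 degrees, less where a joint would pass 70% of its speed; a pose out of reach is approached as far as the arm can. A call with a number of a shift or a turn outside -1 to 1 is refused whole. A call with a gripper value outside its range is refused whole. The fingers move at their own pace and stop on an object; "squeeze" is the grip in N (left out, the last holds). Time passes only in rows, so rows that repeat a pose let the fingers close. It gives the time, the measured TCP pose, the force and the opening at its end, in the units of the state.
- robot.state(): the state, without advancing time (a new reading comes with each control period).
- robot.read_camera(name): name is "scene" or "top" or "wrist"; returns the picture (400x640x3 uint8, red, green, blue); there is no depth.
- robot.camera_info(name): a dict with "K" (3x3 intrinsics, pixels), "world_from_camera" (4x4, takes a point from camera to world coordinates). Camera axes: x right, y down, z forward; pixel columns grow to the right and rows downward; lengths in m; the calibration is good to about 2 mm. The wrist camera is an equidistant fisheye: a pixel r from the principal point sees the ray r / f radians off the axis. A picture is of the moment at which its call begins: read the wrist's pose just before it. camera_info takes no time and is no camera call; for the wrist camera it gives the pose at the moment of the call.
- robot.hand_in(): hands the job in, once; it reports no verdict.
The state is a dict: "time_s": time; "joint_pos": joint angles; "joint_vel": joint speeds; "joint_torque": joint torques, N m; "eef_pos": TCP position; "eef_rot": TCP orientation; "force": force on the tool from outside, world axes, zero at the start; "moment": the same for the moment, N m; "width": finger opening in m.
Only numpy, scipy, OpenCV 4.12 (cv2) and the standard library are available. Lean on these libraries where they do the work, as an engineer would, in place of code of your own. Each camera call takes 0.05 s, during which the arm holds its last target. There are 200 camera calls.

### The job

Open the clear-lidded parts case and leave its lid standing open on its own, roughly upright. First swing the red latch right round off the lid with the lid still down; then raise the lid's front edge a little, only until the hidden safety catch stops it; reach under the raised edge, feel along it for the catch's tail, push the tail aside as far as it goes, and swing the lid up. Be gentle with the catch and never force the lid against it, and leave everything else on the bench where it stands.

Things in the scene. Friction and masses are not known exactly. Their poses are not given: they have to be found in the camera images.
- case: Fixed grey case with deep clear lid, front roughly to the robot's left. Origin on the bench under its middle; x from front to hinges, y to its latch side, z up. Grey body 270 mm wide, x -75 to +80 mm, 110 mm tall. Shut lid reaches forward to x = -115 mm and up to z = 164 mm, overhanging the front wall by 40 mm; nothing stands before the case. A 22 mm square post at x = -40, y = 160 mm carries the latch.
- lid (a joint): Lid angle, rad: 0 shut, grows as the front edge rises, 1.57 upright, end stop 1.6. Stiff hinge: it stays at any angle; raising takes about 5 N at the front edge. With the safety catch engaged it stops at about 0.22 rad (front edge about 42 mm up).
- lid_hinge (a point): Middle of the lid's hinge line, which runs along the case's y (case frame x = 80, z = 110 mm).
- lid_lip (a point): Middle of the lid's lower front edge (orange line; foot of the clear front skirt, 4 mm thick, 270 mm long in y). Moves with the lid. Shut: case frame x = -113, z = 58 mm, i.e. 193 mm before and 52 mm below the hinge line. A fingertip tilted about 45 degrees (pointing forward and down) can reach under it to lift it; raised to the catch it is at x = -120, z = 102 mm.
- lid_handle (a point): Middle of the black bar handle on the lid's top: 100 mm along y, about 10 mm thick, 35 mm above the lid's top, at case frame x = -75 mm when shut; it can be pinched from above.
- latch (a joint): Red swing latch, angle in rad about its upright pivot: near 0 its arm points to the case's -y over the lid and holds it shut; grows counterclockwise seen from above (knob moves to the case's +x, then +y); clear of the lid from 1.25, end stop 1.7. Stays where left; needs about 3 N at the knob.
- latch_knob (a point): Middle of the black upright knob on the latch arm, 18 mm across, 30 mm tall, its centre 192 mm above the bench (28 mm above the lid's top) and 42 mm from the latch's pivot.
- latch_pivot (a point): Pivot of the swing latch (case frame x = -40, y = 160 mm), upright axis.
- catch (a joint): Hidden safety catch, angle in rad about an upright shank in the overhang: near 0 engaged, frees the lid from about 0.95, end stop 1.3. Stays where left, takes 2 to 4 N. It gives only when its tail is pushed towards the case's +y: sweep a fingertip from the -y end to +y. The shut lid's skirt covers it. A push over 30 N bends it, as does lifting the lid against it with over 45 N.
- catch_zone (a point): Middle of the zone where the catch may be, fixed on the case (x = -82, y = 0, z = 76 mm). The shank is at this x, anywhere within 45 mm either side in y: not measured, find it by touch or through the clear lid. Its red tail: plate 28 mm long, 6 mm thick, 62 to 91 mm above the bench, pointing from the shank forward (-x) and 0.4 rad to -y when engaged; it shows below the raised front edge.
- hub: Loose black wheel hub standing on end, 60 mm across, 95 mm tall, behind the case; bystander, origin under its foot.
- spool: Loose aluminium spool, 64 mm across, 60 mm tall; bystander.
- sprayer: Loose yellow bottle, 80 mm across, 200 mm tall; bystander.
- pen_cup: Loose grey cup, 80 mm across, 100 mm tall; bystander.
- bin_orange: Loose orange parts bin, 120 x 100 x 70 mm; bystander.
- wrench: Loose wrench, 170 mm long, lying on the bench; bystander.
- rim_tape: Loose blue tape ring, 90 mm across, 22 mm tall; bystander.

How it is judged (in metres and radians):
On the way, in this order (a step that is already met when the one before it is completed fails the run):
1. the latch is swung clear while the lid is still down (value of joint latch above 1.25 rad and value of joint lid below 0.05 rad), for 0.2 s.
2. the lid is raised a little, up to the still engaged catch (value of joint lid between 0.17 and 0.3 rad and value of joint catch below 0.6 rad), for 0.2 s.
3. the catch is pushed aside while the lid is only a little open (value of joint catch above 0.95 rad and value of joint lid between 0.12 and 0.5 rad), for 0.1 s.
At the end, for the whole second after the job is handed in: The lid stands open by itself at more than 1.0 rad (57 degrees) and is at rest, with the latch still swung clear of it (over 1.25 rad) (value of joint lid above 1 rad and velocity of joint lid between -0.05 and 0.05 rad/s and value of joint latch above 1.25 rad); the robot touches nothing.
It fails at once if the catch is pressed with more than 30 N (contact force between catch and the fingers above 30 N).
It fails at once if the lid is forced against the catch with more than 45 N (contact force between catch and lid above 45 N).
It fails at once if a loose thing on the bench is moved more than 30 mm (distance of any of hub, spool, sprayer, pen_cup, bin_orange, wrench, rim_tape from where it was at the start of the episode above 0.03 m).
It also fails if it takes over 67 s, if anything falls off the work surface, if the arm or the gripper's body presses on something with over 40 N, if the wrist force passes 120 N, or if a joint passes its speed limit or range.

## Working session

There is one attempt and no reset: what is moved stays moved. The work goes in short steps, Python scripts to look and compute and a tool call to move; the robot and the scene stay as the last step left them, time stands still between calls to the robot, and variables do not carry over. Pictures are saved under pics/ and viewed, about 8 in all and at most 12, crops included, and the job is handed in when it is done.

Besides the shell and the picture viewer there is one more tool, called after ">>>" as name(argument=value, ...), one argument or row to a line, values as JSON. move_arm: Moves the arm, as the interface text tells. Shifts and turns lie within -1 to 1; 1 stands for 0.2 m of shift or pi/4 rad of turn. Its arguments: {"type":"object","properties":{"rows":{"type":"array","items":{"type":"array"}},"squeeze":{"type":"number"}},"required":["rows"]}

```bash
ls; mkdir -p pics; python3 - <<'E'
from plant import robot
import cv2,numpy as np
s=robot.state();print(s)
for n in("scene","top"):
    im=robot.read_camera(n);cv2.imwrite(f"pics/{n}0.png",im[:,:,::-1]);i=robot.camera_info(n);print(n,np.round(i["K"],1).tolist(),np.round(i["world_from_camera"],3).tolist())
E
```

```text
pics
{'time_s': 0.0, 'joint_pos': array([-76.87937819,  36.05768748,   2.20092866,  86.99319842,
        -1.54630188,  57.08413846,  -1.14776525]), 'joint_vel': array([-0.13272932, -0.05252235, -0.01138278, -0.05171903,  0.00367745,
        0.09554213,  0.01386687]), 'joint_torque': array([ 4.64895384e-04, -5.49718738e+01,  1.14417326e+00, -1.86630571e+01,
       -5.20510878e-02,  2.41300464e-02,  1.77165043e-04]), 'eef_pos': array([0.1886264 , 0.6213542 , 0.20458314]), 'eef_rot': array([-1.79894608e+02,  8.89727816e-04,  1.63109226e+02]), 'force': array([ 1.2232453 ,  0.27363898, -0.4741304 ]), 'moment': array([-0.04714727, -0.02483404,  0.01057043]), 'width': 0.09400783632749925}
scene [[425.2, 0.0, 319.0], [0.0, 425.2, 203.8], [0.0, 0.0, 1.0]] [[0.498, 0.703, -0.508, 1.208], [0.867, -0.392, 0.308, -0.42], [0.017, -0.594, -0.804, 1.157], [0.0, 0.0, 0.0, 1.0]]
top [[468.8, 0.0, 311.2], [0.0, 468.8, 199.7], [0.0, 0.0, 1.0]] [[0.003, -0.994, 0.111, 0.37], [-1.0, -0.003, 0.001, 0.004], [-0.001, -0.111, -0.994, 1.799], [0.0, 0.0, 0.0, 1.0]]
```

View pics/scene0.png

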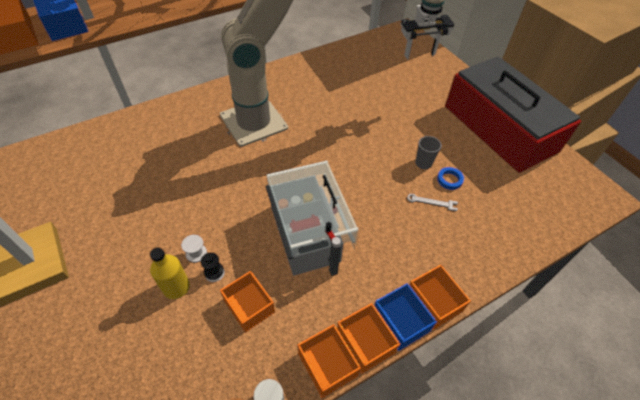

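View pics/top0.png

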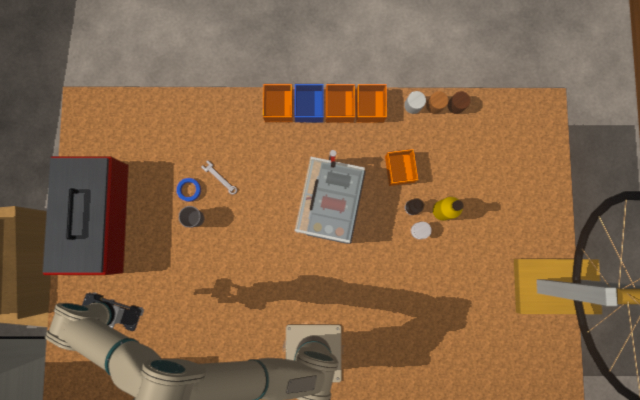

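The scene camera shows the case near (310,215), its black handle at (330,190) and the red latch at (332,230). The top camera shows the case at (330,200), front towards image left (world +y). I'll enlarge both views.

```bash
python3 - <<'E'
import cv2,numpy as np
a=cv2.imread("pics/top0.png")[145:250,285:375];b=cv2.imread("pics/scene0.png")[155:285,255:365]
a=cv2.resize(a,None,fx=5.7,fy=5.7,interpolation=3);a=cv2.copyMakeBorder(a,0,600-a.shape[0],0,0,0)[:600,:400] if a.shape[0]<600 else cv2.resize(a,(400,467))
a=cv2.resize(cv2.imread("pics/top0.png")[145:250,290:370],None,fx=5,fy=5,interpolation=3)
b=cv2.resize(b,None,fx=3.6,fy=4.038,interpolation=3)
a=cv2.resize(a,(400,525))
c=np.hstack([a,b[:525]]);print(a.shape,b.shape);cv2.imwrite("pics/c0.png",c)
E
```

```text
(525, 400, 3) (525, 396, 3)
```

View pics/c0.png

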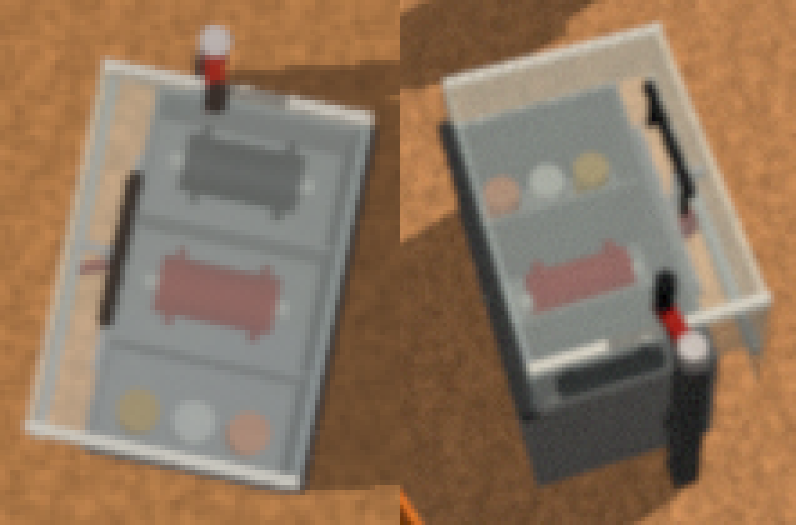

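The crop shows: in the top view the lid's corners at crop (105,62), (373,115), (300,488), (27,430), handle ends (134,172) and (106,323), pivot cap (215,42), knob (215,92), and the pink catch tail through the lid at (93,262), also in the scene crop at (688,222).

```bash
cat > h.py <<'E'
from plant import robot
import numpy as np, cv2
from scipy.spatial.transform import Rotation as R
def ray(n,u,v):
    i=robot.camera_info(n);T=np.array(i["world_from_camera"]);d=np.linalg.inv(i["K"])@[u,v,1]
    return T[:3,3],T[:3,:3]@(d/np.linalg.norm(d))
def onz(n,u,v,z):
    o,d=ray(n,u,v);return o+d*(z-o[2])/d[2]
def pose():
    s=robot.state();return s["eef_pos"],R.from_euler("xyz",s["eef_rot"],degrees=True)
def go(p,rot=None):
    "numbers for move: shift and turn to reach p (world) with rotation rot"
    p0,r0=pose();sh=r0.inv().apply(np.array(p)-p0)/.2
    tr=(r0.inv()*rot).as_rotvec()/(np.pi/4) if rot is not None else np.zeros(3)
    print("shift",np.round(sh,3),"turn",np.round(tr,3))
E
python3 - <<'E'
from h import *
t=lambda u,v,z:onz("top",290+u/5,145+v/5,z)
C=[t(*c,.164)for c in((105,62),(373,115),(300,488),(27,430))]
for c in C:print("corner",c.round(4))
x1=C[1]-C[0];x2=C[2]-C[3];y1=C[0]-C[3];y2=C[1]-C[2]
for v in(x1,x2,y1,y2):print(np.linalg.norm(v).round(3),np.degrees(np.arctan2(v[1],v[0])).round(1))
h=[t(134,172,.204),t(106,323,.204)];print("handle",np.round(h,4))
print("piv",t(215,42,.19).round(4),"knob",t(215,95,.205).round(4),t(215,95,.18).round(4))
E=t(93,262,.08);print("tail",E.round(4))
o1,d1=ray("top",290+93/5,145+262/5);o2,d2=ray("scene",255+288/3.6,155+222/4.038)
s=np.linalg.lstsq(np.c_[d1,-d2],o2-o1,rcond=None)[0];print("tail tri",(o1+s[0]*d1).round(4),(o2+s[1]*d2).round(4))
s=lambda u,v,z:onz("scene",255+(u-400)/3.6,155+v/4.038,z)
print("scene corners",[s(*c,.164).round(3).tolist() for c in((444,82),(660,28),(770,298))],"piv",s(692,347,.19).round(3),"handle",s(650,88,.204).round(3),s(686,205,.204).round(3),"knob",s(665,275,.207).round(3))
E
```

```text
corner [0.7039 0.0078 0.164 ]
corner [ 0.6664 -0.1818  0.164 ]
corner [ 0.4036 -0.1287  0.164 ]
corner [0.4432 0.0612 0.164 ]
0.193 -101.2
0.194 -101.8
0.266 -11.6
0.268 -11.4
handle [[ 0.6189 -0.0125  0.204 ]
 [ 0.5146  0.0064  0.204 ]]
piv [ 0.713 -0.069  0.19 ] knob [ 0.6726 -0.0683  0.205 ] [ 0.6774 -0.0694  0.18  ]
tail [0.571  0.0163 0.08  ]
tail tri [0.5706 0.0163 0.0827] [0.574  0.0221 0.0831]
scene corners [[0.41, -0.124, 0.164], [0.451, 0.063, 0.164], [0.708, 0.011, 0.164]] piv [ 0.725 -0.072  0.19 ] handle [0.528 0.007 0.204] [ 0.632 -0.022  0.204] knob [ 0.676 -0.066  0.207]
```

Case estimate: origin (0.554,-0.077), x axis at -101.5° and y axis at -11.5°. The pivot is at (0.718,-0.070), the knob near (0.674,-0.066), and the catch tail at case y≈0. I start moving now.

>>> move_arm(
  rows=[
    [[-0.3, -0.2, -0.2], [0, 0, 0.15], 0],
    [[-0.6, -0.45, -0.45], [0, 0, 0.3], 0],
    [[-0.9, -0.7, -0.5], [0, 0, 0.45], 0],
    [[-1, -0.73, -0.5], [0, 0, 0.6], 0],
    [[-1, -0.73, -0.5], [0, 0, 0.6], 0],
  ],
  squeeze=20,
)

```text
time_s: 0.72
eef_pos: [0.341, 0.4207, 0.3065]
eef_rot: [179.9, 0.1, 135.7]
force: [0.1, 0.4, -0.2]
width: 0.0478
```

```bash
cat >> h.py <<'E'
O=np.array([.5537,-.077,0]);ex=np.array([-.199,-.98,0]);ey=np.array([.98,-.199,0]);ez=np.array([0,0,1.])
P=lambda x,y,z:O+x*ex+y*ey+z*ez           # case -> world
def toC(p): d=np.array(p)-O;return np.array([d@ex,d@ey,d[2]])
def tilt(deg): # tool pointing down tilted so that fingers point to case +x by deg from vertical
    a=np.radians(deg);z=np.sin(a)*ex-np.cos(a)*ez;y=ey;x=np.cross(y,z);return R.from_matrix(np.c_[x,y,z])
PIV=P(-.04,.16,0)
def lat(a,r=.042,z=.185): return PIV+r*(-np.cos(a)*ey+np.sin(a)*ex)+[0,0,z]
E
python3 -c "
from h import *
print(robot.state());go(lat(-.7,z=.25),tilt(0))"
```

```text
{'time_s': 0.725, 'joint_pos': array([-62.1679747 ,  21.34872328,  11.65272361,  96.53206814,
        -4.63692457,  62.5330703 ,  -3.42373166]), 'joint_vel': array([11.78985248, -3.03155566, -1.65655032,  1.08407648, -1.42927651,
        2.70389528, 16.69436136]), 'joint_torque': array([ -0.16128385, -42.12913871,   2.8398677 , -19.54945028,
         0.14283135,   0.06754874,  -0.38097169]), 'eef_pos': array([0.34097633, 0.42065564, 0.3065483 ]), 'eef_rot': array([1.79925881e+02, 9.67080794e-02, 1.35733599e+02]), 'force': array([ 0.14546097,  0.41398646, -0.24216621]), 'moment': array([-0.01114349,  0.01130047,  0.02481248]), 'width': 0.04780349291378121}
shift [-2.854 -0.412  0.287] turn [3.000e-03 1.000e-03 1.271e+00]
```

>>> move_arm(
  rows=[
    [[-0.3, 0, 0], [0, 0, 0.2], 0],
    [[-0.6, -0.05, 0], [0, 0, 0.4], 0],
    [[-0.9, -0.1, 0], [0, 0, 0.6], 0],
    [[-1, -0.15, 0], [0, 0, 0.8], 0],
    [[-1, -0.15, 0], [0, 0, 0.8], 0],
  ],
)

```text
time_s: 1.35
eef_pos: [0.4614, 0.2629, 0.3051]
eef_rot: [-180.0, 0.0, 100.1]
force: [-0.5, 0.9, -0.1]
width: 0.0006
```

```bash
python3 -c "
from h import *
go(lat(-.7,z=.25),tilt(0))"
```

```text
shift [-1.677  0.875  0.276] turn [-0.001  0.001  0.479]
```

>>> move_arm(
  rows=[
    [[-0.3, 0.15, 0], [0, 0, 0.15], 0],
    [[-0.6, 0.3, 0], [0, 0, 0.3], 0],
    [[-0.9, 0.45, 0], [0, 0, 0.48], 0],
    [[-1, 0.55, 0], [0, 0, 0.48], 0],
    [[-1, 0.55, 0], [0, 0, 0.48], 0],
  ],
)

```text
time_s: 1.98
eef_pos: [0.6058, 0.0858, 0.3044]
eef_rot: [-180.0, 0.0, 78.6]
force: [-1.1, 1.0, -0.9]
width: 0.001
```

```bash
python3 -c "
from h import *
go(lat(-.7,z=.25),tilt(0))"
```

```text
shift [-0.515  0.545  0.272] turn [-0.     0.001  0.002]
```

>>> move_arm(
  rows=[
    [[-0.3, 0.3, 0.1], [0, 0, 0], 0],
    [[-0.515, 0.545, 0.25], [0, 0, 0], 0],
    [[-0.515, 0.545, 0.25], [0, 0, 0], 0],
    [[-0.515, 0.545, 0.25], [0, 0, 0], 0],
  ],
)

```text
time_s: 2.48
eef_pos: [0.6903, -0.0354, 0.2531]
eef_rot: [-179.8, -0.0, 78.6]
force: [0.5, 0.7, -0.2]
width: 0.0003
```

```bash
python3 - <<'E'
from h import *
go(lat(-.7,z=.186),tilt(0))
a=robot.read_camera("top")[145:250,290:370];b=robot.read_camera("wrist")
a=cv2.resize(a,(400,525),interpolation=3);b=cv2.resize(b[:, 120:520],(400,400));b=cv2.copyMakeBorder(b,0,125,0,0,0)
cv2.imwrite("pics/a1.png",np.hstack([a,b])[:,:,::-1])
E
```

```text
shift [-0.004  0.012  0.335] turn [-0.005 -0.     0.002]
```

View pics/a1.png

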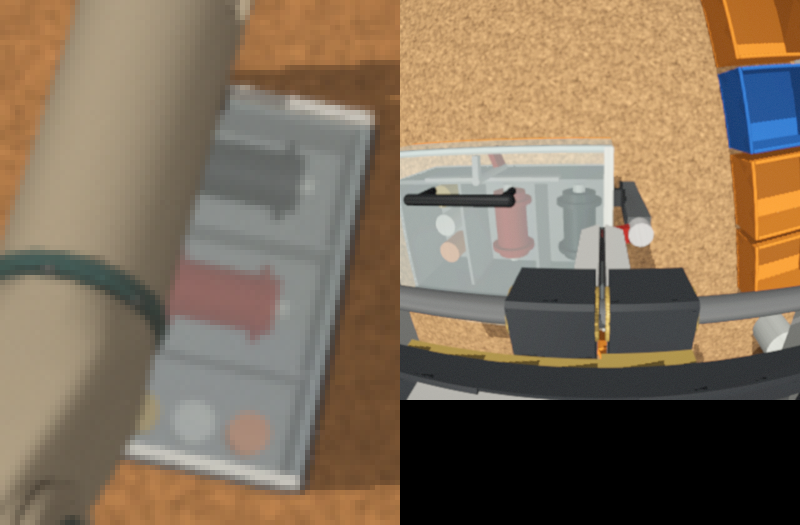

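The wrist view shows the pivot cap at (640,232) just right of the fingertips, the red arm running left from it to behind the fingers, and the handle and clear lid behind. That matches the plan, so I descend and sweep.

>>> move_arm(
  rows=[
    [[0, 0.01, 0.15], [0, 0, 0], 0],
    [[0, 0.01, 0.335], [0, 0, 0], 0],
    [[0, 0.01, 0.335], [0, 0, 0], 0],
    [[0, 0.01, 0.335], [0, 0, 0], 0],
  ],
)

```text
time_s: 3.08
eef_pos: [0.6936, -0.035, 0.1904]
eef_rot: [179.9, -0.1, 78.7]
force: [-0.7, 0.8, 0.7]
width: 0.0002
```

```bash
python3 -c "
from h import *
for a in (-.45,-.2,.05,.3,.55,.8,1.0,1.1,1.2): go(lat(a,z=.186),tilt(0))"
```

```text
shift [-0.054 -0.033  0.022] turn [ 0.003 -0.001  0.003]
shift [-0.103 -0.05   0.022] turn [ 0.003 -0.001  0.003]
shift [-0.156 -0.054  0.022] turn [ 0.003 -0.001  0.003]
shift [-0.207 -0.045  0.021] turn [ 0.003 -0.001  0.003]
shift [-0.255 -0.023  0.021] turn [ 0.003 -0.001  0.003]
shift [-0.296  0.009  0.021] turn [ 0.003 -0.001  0.003]
shift [-0.322  0.042  0.022] turn [ 0.003 -0.001  0.003]
shift [-0.332  0.06   0.022] turn [ 0.003 -0.001  0.003]
shift [-0.341  0.079  0.022] turn [ 0.003 -0.001  0.003]
```

>>> move_arm(
  rows=[
    [[-0.03, -0.02, 0.01], [0, 0, 0], 0],
    [[-0.055, -0.033, 0.01], [0, 0, 0], 0],
    [[-0.08, -0.042, 0.01], [0, 0, 0], 0],
    [[-0.105, -0.05, 0.01], [0, 0, 0], 0],
    [[-0.13, -0.053, 0.01], [0, 0, 0], 0],
    [[-0.155, -0.054, 0.01], [0, 0, 0], 0],
    [[-0.18, -0.05, 0.01], [0, 0, 0], 0],
    [[-0.207, -0.045, 0.01], [0, 0, 0], 0],
  ],
)

```text
time_s: 4.08
eef_pos: [0.6791, -0.0712, 0.1868]
eef_rot: [179.7, -0.4, 78.7]
force: [9.2, 8.9, -2.7]
width: 0.0003
```

```bash
python3 -c "
from h import *
for a in (.3,.55,.8,1.0,1.1,1.2): go(lat(a,z=.186),tilt(0))"
```

```text
shift [-0.015 -0.009  0.004] turn [ 0.007 -0.008  0.004]
shift [-0.063  0.012  0.004] turn [ 0.007 -0.008  0.004]
shift [-0.104  0.045  0.004] turn [ 0.007 -0.008  0.004]
shift [-0.13   0.078  0.004] turn [ 0.007 -0.008  0.004]
shift [-0.141  0.096  0.004] turn [ 0.007 -0.008  0.004]
shift [-0.149  0.115  0.004] turn [ 0.007 -0.008  0.004]
```

```bash
python3 - <<'E'
from h import *
s=robot.state();print(s["force"],s["eef_pos"])
b=robot.read_camera("wrist");c=robot.read_camera("scene")
print(robot.state()["force"])
b=cv2.resize(b[100:300,250:450],(400,400),interpolation=3);c=cv2.resize(c[185:285,275:375],(400,400),interpolation=3)
cv2.imwrite("pics/a2.png",np.hstack([c,b])[:,:,::-1])
E
```

```text
[ 9.19671551  8.88889415 -2.70720212] [ 0.6790833  -0.07121339  0.18680522]
[ 6.88790863  6.41789643 -0.80370254]
```

View pics/a2.png

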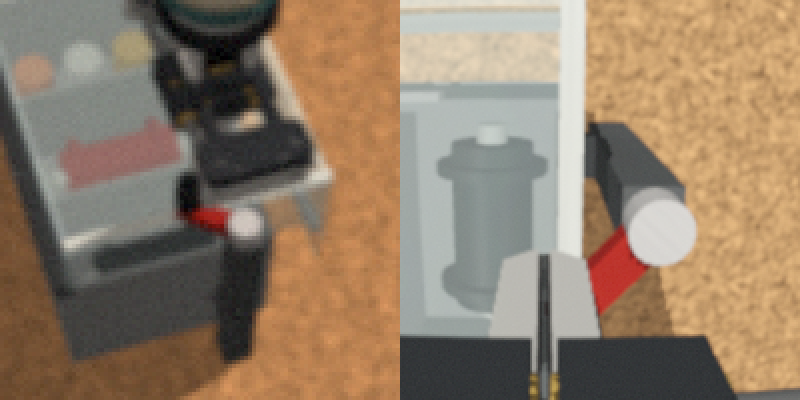

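The scene crop shows the red arm swung with the knob at (187,190), and the wrist crop shows the arm at roughly 45°. The latch is turning, so I continue the arc.

>>> move_arm(
  rows=[
    [[-0.02, 0.0, 0.0], [0, 0, 0], 0],
    [[-0.045, 0.005, 0.0], [0, 0, 0], 0],
    [[-0.065, 0.015, 0.0], [0, 0, 0], 0],
    [[-0.085, 0.03, 0.0], [0, 0, 0], 0],
    [[-0.105, 0.045, 0.0], [0, 0, 0], 0],
    [[-0.12, 0.062, 0.0], [0, 0, 0], 0],
    [[-0.13, 0.08, 0.0], [0, 0, 0], 0],
    [[-0.142, 0.098, 0.0], [0, 0, 0], 0],
    [[-0.147, 0.11, 0.0], [0, 0, 0], 0],
    [[-0.147, 0.11, 0.0], [0, 0, 0], 0],
  ],
)

```text
time_s: 5.42
eef_pos: [0.6935, -0.0948, 0.186]
eef_rot: [-179.9, -0.9, 79.1]
force: [-1.8, 1.9, 0.5]
width: 0.0008
```

```bash
python3 - <<'E'
from h import *
s=robot.state();d=toC(s["eef_pos"])-[-.04,.16,0];print(s["force"],d,np.arctan2(d[0],-d[1]))
b=robot.read_camera("wrist");c=robot.read_camera("scene")
b=cv2.resize(b[100:300,250:450],(400,400),interpolation=3);c=cv2.resize(c[185:285,275:375],(400,400),interpolation=3)
cv2.imwrite("pics/a3.png",np.hstack([c,b])[:,:,::-1])
E
```

```text
[-1.82901255  1.86765483  0.54280603] [ 0.02964692 -0.0194049   0.18604875] 0.9912407397112649
```

View pics/a3.png

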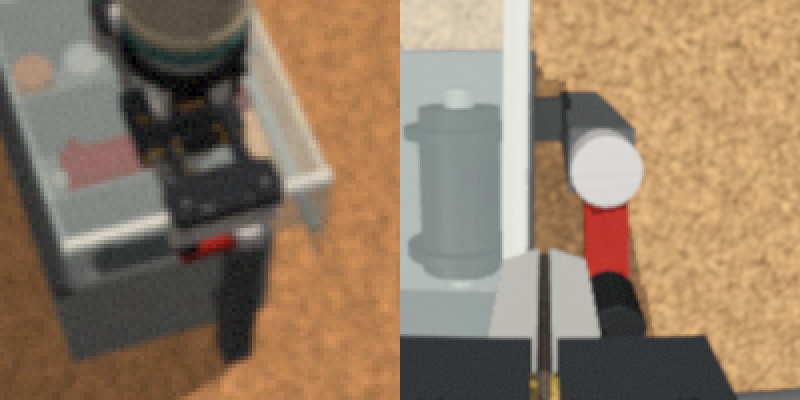

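The arm now points along the case's +x (latch about 1.55 rad) and the lid is still down. I back off and go up.

>>> move_arm(
  rows=[
    [[0, -0.06, 0], [0, 0, 0], 0],
    [[0, -0.06, -0.2], [0, 0, 0], 0],
    [[0.1, -0.1, -0.5], [0, 0, 0], 0],
    [[0.4, -0.3, -0.6], [0, 0, 0], 0],
    [[0.7, -0.6, -0.6], [0, 0.0, 0], 0],
    [[1, -0.9, -0.6], [0, 0, 0], 0],
    [[1, -0.9, -0.6], [0, 0, 0], 0],
    [[1, -0.9, -0.6], [0, 0, 0], 0],
  ],
)

```text
time_s: 6.52
eef_pos: [0.5524, 0.1264, 0.3063]
eef_rot: [-179.9, -0.0, 78.9]
force: [-0.1, -0.7, 0.7]
width: 0.0004
```

```bash
python3 -c "
from h import *
s=robot.state();print(s['joint_pos'],toC(s['eef_pos']))
go(P(-.24,-.07,.22),tilt(50))"
```

```text
[-35.11529118  25.69416993  29.72877503  92.96301485 -13.79297679
  65.1315774  -13.09472477] [-0.19911037 -0.04180137  0.30628919]
shift [ 0.205 -0.139  0.432] turn [ 0.    -1.112  0.009]
```

>>> move_arm(
  rows=[
    [[0.1, -0.05, 0.1], [0, -0.2, 0], 0],
    [[0.2, -0.1, 0.2], [0, -0.4, 0], 0],
    [[0.2, -0.14, 0.3], [0, -0.6, 0], 0],
    [[0.2, -0.14, 0.43], [0, -0.8, 0], 0],
    [[0.2, -0.14, 0.43], [0, -1, 0], 0],
    [[0.2, -0.14, 0.43], [0, -1, 0], 0],
    [[0.2, -0.14, 0.43], [0, -1, 0], 0],
  ],
)

```text
time_s: 7.4
eef_pos: [0.5365, 0.1652, 0.2221]
eef_rot: [179.8, 44.9, 78.2]
force: [0.9, -0.9, -0.5]
width: 0.0006
```

```bash
python3 -c "
from h import *
s=robot.state();print(s['joint_pos'],toC(s['eef_pos']))
go(P(-.15,-.07,.03),tilt(50));go(P(-.18,-.07,.06),tilt(50))"
```

```text
[-56.03543074  53.15536522  37.31092426  78.26404607   6.25490865
  84.06541992 -37.74215224] [-0.23389858 -0.06505294  0.22205988]
shift [ 0.381 -0.026  0.976] turn [-0.001 -0.112 -0.006]
shift [ 0.382 -0.026  0.764] turn [-0.001 -0.112 -0.006]
```

>>> move_arm(
  rows=[
    [[0.15, 0, 0.2], [0, -0.05, 0], 0],
    [[0.3, -0.02, 0.5], [0, -0.112, 0], 0],
    [[0.38, -0.026, 0.7], [0, -0.112, 0], 0],
    [[0.38, -0.026, 0.9], [0, -0.112, 0], 0],
    [[0.38, -0.026, 0.97], [0, -0.112, 0], 0],
    [[0.38, -0.026, 0.97], [0, -0.112, 0], 0],
    [[0.38, -0.026, 0.97], [0, -0.112, 0], 0],
  ],
)

```text
time_s: 8.28
eef_pos: [0.5153, 0.0885, 0.031]
eef_rot: [179.8, 49.8, 78.4]
force: [0.7, 0.2, 0.1]
width: 0.0003
```

```bash
python3 - <<'E'
from h import *
s=robot.state();print(s['joint_pos'],toC(s['eef_pos']),s['force'])
go(P(-.102,-.07,.028),tilt(50))
b=robot.read_camera("wrist");c=robot.read_camera("scene")
c=cv2.resize(c[155:285,255:365],(340,400),interpolation=3);b=cv2.resize(b[:,100:540],(440,400))
cv2.imwrite("pics/a4.png",np.hstack([c,b])[:,:,::-1])
E
```

```text
[-53.82443767  67.20655307  34.78476085  89.54985039   4.97206141
  63.64191071 -43.27921457] [-0.15457992 -0.07054481  0.03097083] [0.74581096 0.15533078 0.12391809]
shift [-0.158  0.003  0.21 ] turn [ 0.003 -0.004 -0.002]
```

View pics/a4.png

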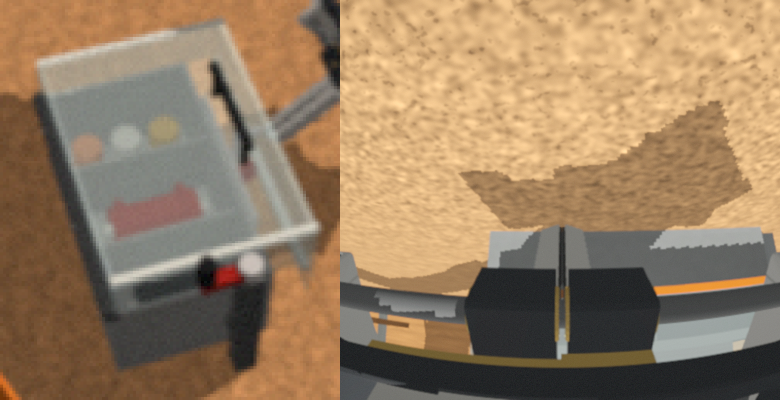

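The scene view confirms the latch is swung clear, with the arm at (230,272) beside the lid. The wrist view shows the orange lip at (705,288) with the fingers in front of and below it. I insert under it now.

>>> move_arm(
  rows=[
    [[-0.08, 0, 0.1], [0, 0, 0], 0],
    [[-0.158, 0, 0.21], [0, 0, 0], 0],
    [[-0.158, 0, 0.21], [0, 0, 0], 0],
    [[-0.158, 0, 0.21], [0, 0, 0], 0],
  ],
)

```text
time_s: 8.88
eef_pos: [0.5039, 0.0373, 0.0268]
eef_rot: [180.0, 50.0, 78.6]
force: [-0.2, 0.5, 0.2]
width: 0.0004
```

```bash
python3 - <<'E'
from h import *
s=robot.state();c=toC(s['eef_pos']);print(c,s['force'])
def lip(t): x,z=-.193,-.052;return np.array([.08+x*np.cos(t)+z*np.sin(t),-.07,.11-x*np.sin(t)+z*np.cos(t)])
for t in(0,.05,.1,.15,.2):
    l=lip(t);print(t,l.round(4));go(P(*(l+[.011,0,-.02+.002])),tilt(50))
E
```

```text
[-0.1021135  -0.07150994  0.02676946] [-0.20205312  0.47795798  0.21809384]
0 [-0.113 -0.07   0.058]
shift [-0.051  0.008 -0.042] turn [ 0.001 -0.001  0.   ]
0.05 [-0.1154 -0.07    0.0677]
shift [-0.081  0.008 -0.082] turn [ 0.001 -0.001  0.   ]
0.1 [-0.1172 -0.07    0.0775]
shift [-0.112  0.008 -0.121] turn [ 0.001 -0.001  0.   ]
0.15 [-0.1186 -0.07    0.0874]
shift [-0.146  0.008 -0.158] turn [ 0.001 -0.001  0.   ]
0.2 [-0.1195 -0.07    0.0974]
shift [-0.181  0.008 -0.194] turn [ 0.001 -0.001  0.   ]
```

>>> move_arm(
  rows=[
    [[-0.025, 0, -0.02], [0, 0, 0], 0],
    [[-0.051, 0, -0.042], [0, 0, 0], 0],
    [[-0.066, 0, -0.062], [0, 0, 0], 0],
    [[-0.081, 0, -0.082], [0, 0, 0], 0],
    [[-0.097, 0, -0.102], [0, 0, 0], 0],
    [[-0.112, 0, -0.121], [0, 0, 0], 0],
    [[-0.112, 0, -0.121], [0, 0, 0], 0],
  ],
)

```text
time_s: 9.75
eef_pos: [0.5046, 0.0421, 0.0592]
eef_rot: [180.0, 49.8, 78.6]
force: [-0.2, 6.8, -2.6]
width: 0.0005
```

```bash
cat >> h.py <<'E'
def lip(t,y=-.07): x,z=-.193,-.052;return np.array([.08+x*np.cos(t)+z*np.sin(t),y,.11-x*np.sin(t)+z*np.cos(t)])
def st():
    s=robot.state();f=s['force'];print(s['time_s'],toC(s['eef_pos']).round(4),"fC",np.round([f@ex,f@ey,f[2]],1),s['joint_pos'].round(0))
E
python3 - <<'E'
from h import *
st()
for t in(.1,.15,.18,.2,.22): go(P(*(lip(t)+[.011,0,-.018])),tilt(50))
E
```

```text
9.75 [-0.1069 -0.0718  0.0592] fC [-6.7 -1.6 -2.6] [-53.  64.  36.  96.   7.  59. -41.]
shift [-0.003  0.009  0.002] turn [ 0.002 -0.004  0.001]
shift [-0.037  0.009 -0.036] turn [ 0.002 -0.004  0.001]
shift [-0.058  0.009 -0.057] turn [ 0.002 -0.004  0.001]
shift [-0.072  0.009 -0.071] turn [ 0.002 -0.004  0.001]
shift [-0.087  0.009 -0.085] turn [ 0.002 -0.004  0.001]
```

>>> move_arm(
  rows=[
    [[-0.02, 0, -0.018], [0, 0, 0], 0],
    [[-0.037, 0, -0.036], [0, 0, 0], 0],
    [[-0.048, 0, -0.047], [0, 0, 0], 0],
    [[-0.058, 0, -0.057], [0, 0, 0], 0],
    [[-0.065, 0, -0.064], [0, 0, 0], 0],
    [[-0.065, 0, -0.064], [0, 0, 0], 0],
  ],
)

```text
time_s: 10.5
eef_pos: [0.5048, 0.0434, 0.0763]
eef_rot: [180.0, 49.8, 78.6]
force: [0.4, 6.8, -8.6]
width: 0.0005
```

```bash
python3 - <<'E'
from h import *
st()
for t in(.2,.22): go(P(*(lip(t)+[.011,0,-.018])),tilt(50))
b=robot.read_camera("wrist");c=robot.read_camera("scene")
c=cv2.resize(c[155:285,255:365],(340,400),interpolation=3);b=cv2.resize(b[200:360,150:490],(460,400),interpolation=3)
cv2.imwrite("pics/a5.png",np.hstack([c,b])[:,:,::-1])
E
```

```text
10.5 [-0.1083 -0.0719  0.0763] fC [-6.7 -1.  -8.6] [-53.  62.  37.  96.   8.  61. -41.]
shift [-0.011  0.009 -0.011] turn [ 0.002 -0.005  0.001]
shift [-0.026  0.009 -0.024] turn [ 0.002 -0.005  0.001]
```

View pics/a5.png

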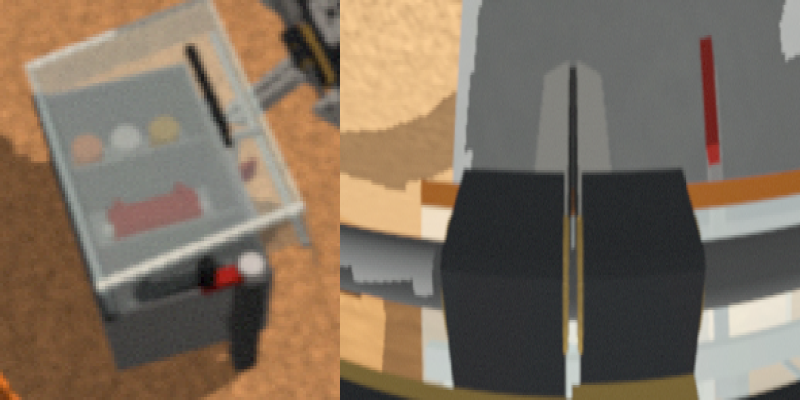

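The lid is raised. The wrist view shows the red tail at crop (705..713, 40..160), to the right of the fingers, and the orange lip at (755,190). I measure both.

```bash
cat >> h.py <<'E'
def wray(u,v):
    i=robot.camera_info("wrist");K=np.array(i["K"]);T=np.array(i["world_from_camera"])
    d=np.array([(u-K[0,2])/K[0,0],(v-K[1,2])/K[1,1]]);r=np.hypot(*d)
    c=np.r_[d/r*np.sin(r),np.cos(r)];return toC(T[:3,3]),np.array([(T[:3,:3]@c)@ex,(T[:3,:3]@c)@ey,(T[:3,:3]@c)[2]])
E
python3 - <<'E'
from h import *
from scipy.optimize import brentq
w=lambda u,v:wray(150+(u-340)*340/460,200+v*.4)
for u,v in((755,197),(700,205),(430,205)):
    o,d=w(u,v);k=np.linspace(0,.4,4001);p=o+d*k[:,None];r=np.hypot(p[:,0]-.08,p[:,2]-.11)
    for j in np.where(np.diff(np.sign(r-.2)))[0]:
        q=p[j];print("lip",q.round(4),"lid angle",(np.arctan2(q[2]-.11,.08-q[0])+np.arctan2(.052,.193)).round(3))
for u,v,z in((713,160,.091),(713,160,.062),(705,40,.062),(713,145,.062)):
    o,d=w(u,v);print("tail",(o+d*(z-o[2])/d[2]).round(4))
E
```

```text
lip [-0.1201  0.0084  0.1076] lid angle 0.251
lip [-0.12   -0.0177  0.1078] lid angle 0.252
lip [-0.12   -0.1331  0.1083] lid angle 0.255
tail [-0.0916 -0.0007  0.091 ]
tail [0.0388 0.0457 0.062 ]
tail [-0.1083 -0.007   0.062 ]
tail [0.0099 0.0361 0.062 ]
```

>>> move_arm(
  rows=[
    [[-0.006, 0, -0.006], [0, 0, 0], 0],
    [[-0.01, 0, -0.01], [0, 0, 0], 0],
    [[-0.01, 0, -0.01], [0, 0, 0], 0],
  ],
)

```text
time_s: 10.98
eef_pos: [0.5048, 0.0437, 0.0774]
eef_rot: [-180.0, 49.7, 78.7]
force: [2.4, 3.3, -24.5]
width: 0.0005
```

```bash
python3 -c "
from h import *
st();b=robot.read_camera('wrist');st();cv2.imwrite('pics/w6.png',b[:,:,::-1])
b=b.astype(int);c=b[230:320,440:480];m=(c[...,0]-c[...,2]>70)&(c[...,0]>150)
print([ (440+u,230+np.where(m[:,u])[0]) for u in (10,16,25)])"
```

```text
10.975 [-0.1085 -0.072   0.0774] fC [ -3.7   1.7 -24.5] [-53.  62.  37.  96.   8.  61. -41.]
11.025 [-0.1085 -0.072   0.0773] fC [ -2.8   3.1 -24.9] [-53.  62.  37.  96.   8.  61. -41.]
[(450, array([271, 272, 273, 274, 275, 276, 277, 278, 279])), (456, array([271, 272, 273, 274, 275, 276, 277, 278])), (465, array([270, 271, 272, 273, 274, 275, 276, 277, 278]))]
```

The jump to 24.5 N means the lid is at the catch stop. I ease down at once and set the fingertip beside the tail's height.

>>> move_arm(
  rows=[
    [[0.02, 0, 0.02], [0, 0, 0], 0],
    [[0.035, 0, 0.03], [0, 0, 0], 0],
    [[0.035, 0, 0.03], [0, 0, 0], 0],
  ],
)

```text
time_s: 11.4
eef_pos: [0.5046, 0.0404, 0.0737]
eef_rot: [179.9, 50.3, 78.4]
force: [-0.3, 5.5, -5.1]
width: 0.0004
```

```bash
python3 -c "
from h import *
st();go(P(-.101,-.072,.067),tilt(50));go(P(-.101,-.03,.067),tilt(50))"
```

```text
11.4 [-0.1053 -0.0714  0.0737] fC [-5.3 -1.4 -5.1] [-53.  63.  37.  96.   8.  61. -41.]
shift [ 0.012 -0.003  0.038] turn [ 0.     0.006 -0.001]
shift [0.012 0.207 0.038] turn [ 0.     0.006 -0.001]
```

>>> move_arm(
  rows=[
    [[0.03, 0, 0], [0, 0, 0], 0],
    [[0.045, 0, 0], [0, 0, 0], 0],
    [[0.04, 0, 0.01], [0, -0.09, 0], 0],
    [[0.03, 0, 0.03], [0, -0.178, 0], 0],
    [[0.023, 0, 0.048], [0, -0.178, 0], 0],
    [[0.023, 0, 0.048], [0, -0.178, 0], 0],
    [[0.023, 0, 0.048], [0, -0.178, 0], 0],
  ],
)

```text
time_s: 12.28
eef_pos: [0.5036, 0.0364, 0.0627]
eef_rot: [179.9, 58.0, 78.3]
force: [-1.0, -0.4, 0.4]
width: 0.0004
```

```bash
python3 -c "
from h import *
st();go(P(-.101,-.03,.064),tilt(58));go(P(-.101,0,.064),tilt(58))"
```

```text
12.275 [-0.1012 -0.0716  0.0627] fC [ 0.6 -0.9  0.4] [-55.  69.  38.  92.   9.  66. -43.]
shift [-0.006  0.208 -0.003] turn [-0.001  0.001 -0.002]
shift [-0.006  0.358 -0.003] turn [-0.001  0.001 -0.002]
```

>>> move_arm(
  rows=[
    [[-0.005, 0.05, 0], [0, 0, 0], 0],
    [[-0.005, 0.1, 0], [0, 0, 0], 0],
    [[-0.005, 0.15, 0], [0, 0, 0], 0],
    [[-0.005, 0.19, 0], [0, 0, 0], 0],
    [[-0.005, 0.21, 0], [0, 0, 0], 0],
    [[-0.005, 0.225, 0], [0, 0, 0], 0],
    [[-0.005, 0.24, 0], [0, 0, 0], 0],
    [[-0.005, 0.24, 0], [0, 0, 0], 0],
  ],
)

```text
time_s: 13.28
eef_pos: [0.5505, 0.027, 0.0624]
eef_rot: [-180.0, 58.1, 78.5]
force: [0.7, -0.5, 0.2]
width: 0.0002
```

```bash
python3 -c "
from h import *
st();
for y in (-.02,-.01,0,.005):go(P(-.101,y,.064),tilt(58))"
```

```text
13.275 [-0.1013 -0.0239  0.0624] fC [0.4 0.7 0.2] [-51.  70.  38.  86.  10.  68. -41.]
shift [-0.007  0.019 -0.003] turn [-0.     0.001 -0.   ]
shift [-0.007  0.069 -0.003] turn [-0.     0.001 -0.   ]
shift [-0.007  0.119 -0.003] turn [-0.     0.001 -0.   ]
shift [-0.007  0.144 -0.003] turn [-0.     0.001 -0.   ]
```

>>> move_arm(
  rows=[
    [[-0.006, 0.012, 0], [0, 0, 0], 0],
    [[-0.006, 0.024, 0], [0, 0, 0], 0],
    [[-0.006, 0.036, 0], [0, 0, 0], 0],
    [[-0.006, 0.048, 0], [0, 0, 0], 0],
    [[-0.006, 0.06, 0], [0, 0, 0], 0],
    [[-0.006, 0.06, 0], [0, 0, 0], 0],
  ],
)

```text
time_s: 14.02
eef_pos: [0.5624, 0.0238, 0.0636]
eef_rot: [179.9, 58.1, 78.5]
force: [-1.4, 2.2, -1.4]
width: 0.0009
```

```bash
python3 -c "
from h import *
st()"
```

```text
14.025 [-0.1005 -0.0115  0.0636] fC [-1.9 -1.8 -1.4] [-50.  71.  38.  84.  10.  69. -40.]
```

Contact is beginning. I keep sweeping slowly.

>>> move_arm(
  rows=[
    [[0, 0.01, 0], [0, 0, 0], 0],
    [[0, 0.02, 0], [0, 0, 0], 0],
    [[0, 0.03, 0], [0, 0, 0], 0],
    [[0, 0.04, 0], [0, 0, 0], 0],
    [[0, 0.05, 0], [0, 0, 0], 0],
    [[0, 0.05, 0], [0, 0, 0], 0],
  ],
)

```text
time_s: 14.78
eef_pos: [0.5721, 0.0217, 0.0635]
eef_rot: [180.0, 58.1, 78.5]
force: [-3.4, 1.0, 0.0]
width: 0.0006
```

```bash
python3 -c "
from h import *
st();b=robot.read_camera('wrist')
cv2.imwrite('pics/a6.png',cv2.resize(b[180:360,220:560],(680,360))[:,:,::-1])"
```

```text
14.775 [-0.1003 -0.0016  0.0635] fC [-0.3 -3.5  0. ] [-49.  71.  39.  82.  10.  70. -40.]
```

View pics/a6.png

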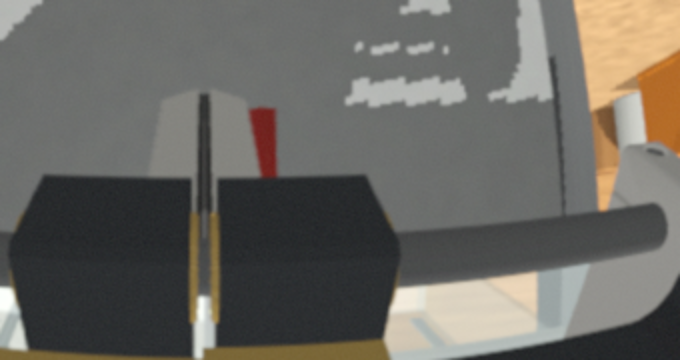

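The red tail at (262,140) is in contact with the fingers' right side, partly turned. I continue.

>>> move_arm(
  rows=[
    [[0, 0.01, 0], [0, 0, 0], 0],
    [[0, 0.02, 0], [0, 0, 0], 0],
    [[0, 0.03, 0], [0, 0, 0], 0],
    [[0, 0.04, 0], [0, 0, 0], 0],
    [[0, 0.04, 0], [0, 0, 0], 0],
  ],
)

```text
time_s: 15.45
eef_pos: [0.5801, 0.0205, 0.0634]
eef_rot: [180.0, 58.0, 78.5]
force: [-1.7, 0.8, 1.1]
width: 0.0003
```

```bash
python3 -c "
from h import *
st()"
```

```text
15.45 [-0.1008  0.0065  0.0634] fC [-0.4 -1.9  1.1] [-48.  71.  39.  81.  10.  70. -39.]
```

>>> move_arm(
  rows=[
    [[0, 0.01, 0], [0, 0, 0], 0],
    [[0, 0.02, 0], [0, 0, 0], 0],
    [[0, 0.03, 0], [0, 0, 0], 0],
    [[0, 0.03, 0], [0, 0, 0], 0],
  ],
)

```text
time_s: 15.95
eef_pos: [0.5816, 0.0201, 0.0632]
eef_rot: [-179.4, 58.1, 78.7]
force: [-9.4, 6.1, 2.9]
width: 0.0006
```

```bash
python3 -c "
from h import *
st();b=robot.read_camera('wrist')
cv2.imwrite('pics/a7.png',cv2.resize(b[180:280,270:440],(680,400),interpolation=3)[:,:,::-1])"
```

```text
15.95 [-0.1007  0.008   0.0632] fC [ -4.1 -10.4   2.9] [-48.  72.  38.  80.  10.  71. -39.]
```

View pics/a7.png

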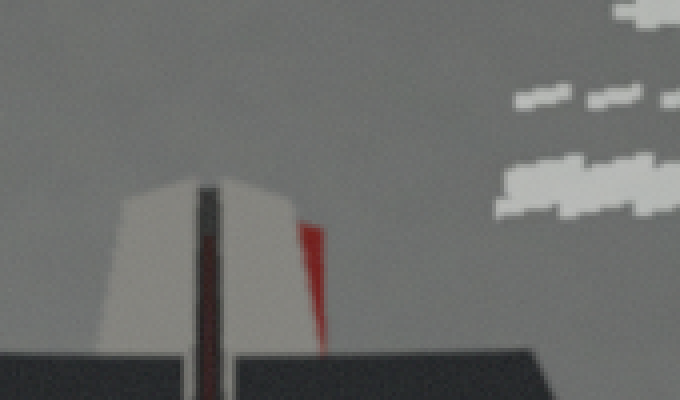

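The tail stopped yielding at about 11 N, with only a sliver visible beside the finger, so the catch is against its end stop. I back off towards -y and line up under the lip to lift.

>>> move_arm(
  rows=[
    [[0, -0.1, 0], [0, 0, 0], 0],
    [[0, -0.2, 0], [0, 0, 0], 0],
    [[0, -0.27, 0], [0, 0, 0], 0],
    [[0, -0.27, 0], [0, 0, 0], 0],
    [[0, -0.27, 0], [0, 0, 0], 0],
  ],
)

```text
time_s: 16.62
eef_pos: [0.5337, 0.0297, 0.0637]
eef_rot: [179.9, 58.0, 78.4]
force: [-0.0, -0.0, -0.6]
width: 0.0007
```

```bash
python3 -c "
from h import *
st()
for t in (.1,.16,.2,.25,.3,.4,.5,.6,.7,.8,.9,1.,1.1,1.2,1.3):print(t,end=' ');go(P(*(lip(t,-.045)+[.0127,0,-.0213])),tilt(58))"
```

```text
16.625 [-0.1006 -0.0408  0.0637] fC [ 0.  -0.  -0.6] [-52.  70.  38.  88.  10.  67. -42.]
0.1 shift [ 0.042 -0.021  0.003] turn [ 0.001  0.001 -0.001]
0.16 shift [-0.004 -0.021 -0.035] turn [ 0.001  0.001 -0.001]
0.2 shift [-0.036 -0.021 -0.059] turn [ 0.001  0.001 -0.001]
0.25 shift [-0.077 -0.021 -0.087] turn [ 0.001  0.001 -0.001]
0.3 shift [-0.12  -0.021 -0.113] turn [ 0.001  0.001 -0.001]
0.4 shift [-0.209 -0.021 -0.158] turn [ 0.001  0.001 -0.001]
0.5 shift [-0.302 -0.02  -0.195] turn [ 0.001  0.001 -0.001]
0.6 shift [-0.398 -0.02  -0.221] turn [ 0.001  0.001 -0.001]
0.7 shift [-0.497 -0.02  -0.238] turn [ 0.001  0.001 -0.001]
0.8 shift [-0.597 -0.02  -0.245] turn [ 0.001  0.001 -0.001]
0.9 shift [-0.696 -0.02  -0.242] turn [ 0.001  0.001 -0.001]
1.0 shift [-0.796 -0.02  -0.23 ] turn [ 0.001  0.001 -0.001]
1.1 shift [-0.893 -0.02  -0.207] turn [ 0.001  0.001 -0.001]
1.2 shift [-0.987 -0.02  -0.175] turn [ 0.001  0.001 -0.001]
1.3 shift [-1.078 -0.02  -0.133] turn [ 0.001  0.001 -0.001]
```

>>> move_arm(
  rows=[
    [[0, -0.02, -0.035], [0, 0, 0], 0],
    [[-0.02, -0.02, -0.05], [0, 0, 0], 0],
    [[-0.036, -0.02, -0.059], [0, 0, 0], 0],
    [[-0.05, -0.02, -0.068], [0, 0, 0], 0],
    [[-0.065, -0.02, -0.078], [0, 0, 0], 0],
    [[-0.077, -0.02, -0.087], [0, 0, 0], 0],
    [[-0.077, -0.02, -0.087], [0, 0, 0], 0],
  ],
)

```text
time_s: 17.5
eef_pos: [0.5301, 0.0376, 0.0855]
eef_rot: [-180.0, 58.0, 78.5]
force: [0.5, 1.4, -4.1]
width: 0.0006
```

```bash
python3 -c "
from h import *
st()
for t in (.25,.3,.4):print(t,end=' ');go(P(*(lip(t,-.045)+[.0127,0,-.0213])),tilt(58))"
```

```text
17.5 [-0.1076 -0.046   0.0855] fC [-1.4  0.2 -4.1] [-53.  68.  39.  88.  10.  69. -41.]
0.25 shift [-0.004  0.005  0.   ] turn [-0.  0.  0.]
0.3 shift [-0.046  0.005 -0.025] turn [-0.  0.  0.]
0.4 shift [-0.135  0.005 -0.071] turn [-0.  0.  0.]
```

>>> move_arm(
  rows=[
    [[-0.015, 0, -0.008], [0, 0, 0], 0],
    [[-0.03, 0, -0.016], [0, 0, 0], 0],
    [[-0.03, 0, -0.016], [0, 0, 0], 0],
  ],
)

```text
time_s: 17.88
eef_pos: [0.5301, 0.0374, 0.0927]
eef_rot: [180.0, 58.0, 78.5]
force: [1.1, 4.1, -2.3]
width: 0.0005
```

```bash
python3 -c "
from h import *
st()
for t in (.3,.4,.5,.6,.7,.8,.9,1,1.1,1.2,1.3):print(t,end=' ');go(P(*(lip(t,-.045)+[.0127,0,-.0213])),tilt(58))"
```

```text
17.875 [-0.1075 -0.0459  0.0927] fC [-4.2  0.2 -2.3] [-53.  67.  39.  88.  10.  69. -41.]
0.3 shift [-0.015  0.005 -0.007] turn [ 0. -0. -0.]
0.4 shift [-0.104  0.005 -0.053] turn [ 0. -0. -0.]
0.5 shift [-0.198  0.005 -0.089] turn [ 0. -0. -0.]
0.6 shift [-0.294  0.005 -0.116] turn [ 0. -0. -0.]
0.7 shift [-0.392  0.005 -0.133] turn [ 0. -0. -0.]
0.8 shift [-0.492  0.005 -0.14 ] turn [ 0. -0. -0.]
0.9 shift [-0.592  0.005 -0.137] turn [ 0. -0. -0.]
1 shift [-0.691  0.005 -0.124] turn [ 0. -0. -0.]
1.1 shift [-0.788  0.005 -0.102] turn [ 0. -0. -0.]
1.2 shift [-0.883  0.005 -0.07 ] turn [ 0. -0. -0.]
1.3 shift [-0.974  0.005 -0.028] turn [ 0. -0. -0.]
```

The force is low past the stop, so the catch has let go. I swing the lid on up.

>>> move_arm(
  rows=[
    [[-0.03, 0, -0.015], [0, 0, 0], 0],
    [[-0.06, 0, -0.032], [0, 0, 0], 0],
    [[-0.104, 0, -0.053], [0, 0, 0], 0],
    [[-0.15, 0, -0.072], [0, 0, 0], 0],
    [[-0.198, 0, -0.089], [0, 0, 0], 0],
    [[-0.246, 0, -0.103], [0, 0, 0], 0],
    [[-0.294, 0, -0.116], [0, 0, 0], 0],
    [[-0.342, 0, -0.125], [0, 0, 0], 0],
    [[-0.392, 0, -0.133], [0, 0, 0], 0],
    [[-0.392, 0, -0.133], [0, 0, 0], 0],
  ],
)

```text
time_s: 19.12
eef_pos: [0.526, 0.0169, 0.1752]
eef_rot: [179.9, 58.2, 78.3]
force: [-0.1, -0.4, -0.4]
width: 0.0006
```

```bash
python3 -c "
from h import *
st();b=robot.read_camera('wrist');c=robot.read_camera('scene')
cv2.imwrite('pics/a8.png',np.hstack([cv2.resize(c[135:285,245:395],(400,400)),cv2.resize(b[:,120:520],(400,400))])[:,:,::-1])
for t in (.7,.8,.9,1,1.1,1.2,1.3):print(t,end=' ');go(P(*(lip(t,-.045)+[.0127,0,-.0213])),tilt(58))"
```

```text
19.125 [-0.0865 -0.0459  0.1752] fC [ 0.5 -0.  -0.4] [-54.  60.  42.  91.  13.  72. -38.]
0.7 shift [ 0.011  0.005 -0.006] turn [-0.002  0.005 -0.002]
0.8 shift [-0.088  0.006 -0.013] turn [-0.002  0.005 -0.002]
0.9 shift [-0.188  0.006 -0.01 ] turn [-0.002  0.005 -0.002]
1 shift [-0.287  0.006  0.004] turn [-0.002  0.005 -0.002]
1.1 shift [-0.384  0.006  0.027] turn [-0.002  0.005 -0.002]
1.2 shift [-0.479  0.006  0.059] turn [-0.002  0.005 -0.002]
1.3 shift [-0.57   0.006  0.101] turn [-0.002  0.005 -0.002]
```

View pics/a8.png

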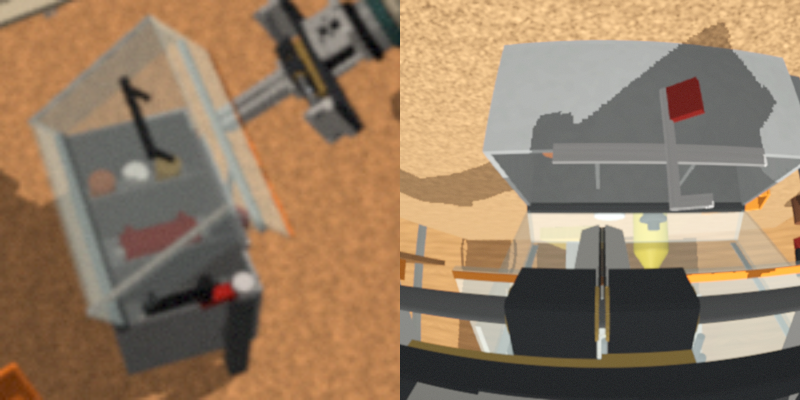

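The scene view shows the lid open about 0.7 rad with the latch clear. The wrist view shows the case front, the catch tail swung aside, and the lip just above the fingers. I continue to about 1.25 rad.

>>> move_arm(
  rows=[
    [[-0.04, 0, -0.01], [0, 0, 0], 0],
    [[-0.088, 0, -0.013], [0, 0, 0], 0],
    [[-0.138, 0, -0.012], [0, 0, 0], 0],
    [[-0.188, 0, -0.01], [0, 0, 0], 0],
    [[-0.237, 0, -0.003], [0, 0, 0], 0],
    [[-0.287, 0, 0.004], [0, 0, 0], 0],
    [[-0.335, 0, 0.015], [0, 0, 0], 0],
    [[-0.384, 0, 0.027], [0, 0, 0], 0],
    [[-0.432, 0, 0.043], [0, 0, 0], 0],
    [[-0.479, 0, 0.059], [0, 0, 0], 0],
    [[-0.525, 0, 0.08], [0, 0, 0], 0],
    [[-0.57, 0, 0.1], [0, 0, 0], 0],
    [[-0.57, 0, 0.1], [0, 0, 0], 0],
    [[-0.57, 0, 0.1], [0, 0, 0], 0],
  ],
)

```text
time_s: 20.98
eef_pos: [0.5109, -0.0582, 0.2599]
eef_rot: [180.0, 58.1, 78.5]
force: [0.4, -0.2, -0.1]
width: 0.0003
```

```bash
python3 -c "
from h import *
st()"
```

```text
20.975 [-0.0099 -0.0457  0.2599] fC [ 0.1  0.4 -0.1] [-52.  51.  46.  98.  19.  70. -33.]
```

The lid holds with no load on the finger. I withdraw backwards.

>>> move_arm(
  rows=[
    [[0.05, 0, -0.1], [0, 0, 0], 0],
    [[0.1, 0, -0.35], [0, 0, 0], 0],
    [[0.1, 0, -0.7], [0, 0, 0], 0],
    [[0.1, 0, -1], [0, 0, 0], 0],
    [[0.1, 0, -1], [0, 0, 0], 0],
    [[0.1, 0, -1], [0, 0, 0], 0],
  ],
)

```text
time_s: 21.72
eef_pos: [0.5465, 0.1185, 0.348]
eef_rot: [-180.0, 58.1, 78.5]
force: [0.4, -0.2, 0.3]
width: 0.0009
```

```bash
python3 -c "
from h import *
st();b=robot.read_camera('top');c=robot.read_camera('scene');st()
cv2.imwrite('pics/a9.png',np.hstack([cv2.resize(c[75:325,130:480],(420,300)),cv2.resize(b[125:275,260:450],(380,300))])[:,:,::-1])"
```

```text
21.725 [-0.1902 -0.046   0.348 ] fC [0.1 0.4 0.3] [-57.  53.  45.  71.  15.  98. -30.]
21.825 [-0.1889 -0.0463  0.3478] fC [ 0.1 -0.2  0.6] [-57.  53.  45.  71.  15.  98. -30.]
```

View pics/a9.png

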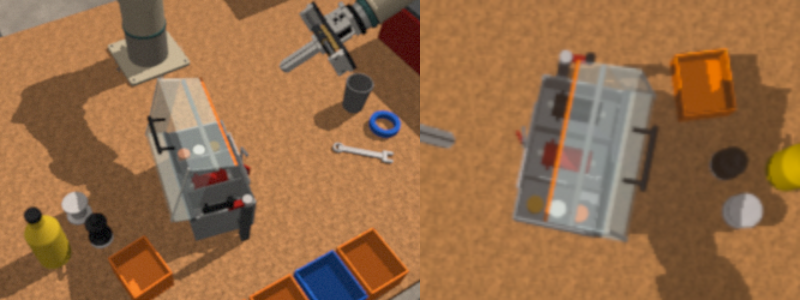

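The lid stands open alone, with the orange lip at (565,140) in the top crop, the handle hanging behind at (645,160), and the latch clear. The bystanders look unmoved. One quick angle check, then I hand in.

```bash
python3 -c "
from h import *
o,d=ray('top',332.5,195);k=np.linspace(1.2,1.75,5001);p=np.array([toC(q) for q in o+d*k[:,None]]);r=np.hypot(p[:,0]-.08,p[:,2]-.11)
for j in np.where(np.diff(np.sign(r-.2)))[0]: q=p[j];print(q,np.arctan2(q[2]-.11,.08-q[0])+.263)
a=cv2.imread('pics/top0.png').astype(int);b=robot.read_camera('top')[:,:,::-1].astype(int)
D=abs(a-b).max(2)
for n,(u,v) in dict(hub=(415,207),spool=(421,231),spray=(449,208),cup=(190,217),bin=(402,167),wrench=(219,178),tape=(188,190)).items():print(n,D[v-14:v+15,u-14:u+15].mean().round(1))
st()"
```

```text
[-0.01419271 -0.00162716  0.28643873] 1.343432887299362
hub 40.0
spool 33.1
spray 5.9
cup 2.0
bin 19.3
wrench 67.1
tape 21.5
21.875 [-0.189  -0.0464  0.3478] fC [-0.2 -0.1  0.5] [-57.  53.  45.  71.  15.  98. -30.]
```

The top-view differences come from shadows and the arm. In the scene view the wrench, spool, hub and bin sit at the same pixels as at the start, so I hand in.

```bash
python3 -c "
from h import *
print(robot.hand_in());st()"
```

```text
the job is handed in; nothing more can be done
None
the job is handed in; nothing more can be done
```

The lid stands open on its own at about 1.34 rad, and I handed the job in at about 22 s of the 67 s allowed.

**What I did:**
1. I swung the red latch to about 1.55 rad with the lid still down.
2. I raised the lip with a tilted fingertip until the catch stopped it. The wrist force peaked at about 25 N there, and I backed off at once.
3. I swept the catch tail towards +y until it stopped giving, at about 11 N, and then swung the lid up.

**Last checks:**
- **Lid and latch:** one top-view ray gave the lid angle, and the pictures show the latch clear of it.
- **Robot:** it touched nothing, with forces under 1 N.
- **Bystanders:** in the scene view the wrench, spool, hub and bin were at their starting pixels. I compared the others only by eye.

**Checks that disagreed:**
- **Top-view image difference:** it showed large changes at several bystanders, most at the wrench (67) and the hub (40). I put these down to the arm and moved shadows.
- **Lid angle at the catch:** the wrist camera read 0.25 rad and the finger geometry about 0.19 rad. Both are inside the required 0.17–0.3 rad.
- **Catch angle:** I inferred it from the tail stopping and the lid then passing freely. I did not measure it directly.

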